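# Tuck the calibration strip under the leaf of the light base and hold it flat

## Task

Get the light base ready for a calibration shot: first push its open filter drawer fully home, then take the blue calibration strip by its black rib, lay it on the white board and slide its plain edge (the one away from the rib and the white ruling) squarely and centrally under the hinged leaf, without lifting the leaf, until the edge meets the stop bar beneath it. Finish while still holding the strip pressed firmly down flat on the board (do not let go), and leave the timer, objective can and coverslip box where they are.

Things in the scene. Friction and masses are not known exactly. Their poses are not given: they have to be found in the camera images.
- light_base: fixed grey light base, 170 x 170 mm; origin at the centre of its underside on the desk, x toward its far side (stop bar and leaf), -x toward the drawer front, y to its left, z up. Its white board is level, top at z = 40 mm, x from -84 to 55 mm, y within +-83 mm. A dark stop bar (150 mm wide, z up to 54 mm) closes the far end of the board: its near face is at x = 55 mm, below the leaf
- stage_board: the white board on top of the light base (fixed to it, same origin and axes); top surface 40 mm above this origin
- filter_drawer (a joint): filter drawer in the near side of the light base, how far it is open in m: 0 fully home (end stop), up to 0.05; it slides along the base's x, takes about 1.5 N to push and stays where it is left
- drawer_front (a point): centre of the outer face of the drawer's flat black front (132 mm wide, 24 mm tall, centre 18 mm above the desk); the face looks along the base's -x
- leaf (a joint): angle in rad of the hinged leaf, a light (40 g) aluminium plate 130 mm wide that laps over the far part of the board: 0 lying shut and level, held only by its weight, grows as it is lifted. Hinge at base x = 57 mm; underside 8 mm above the board; free edge with an orange upturned lip at base x = 8 mm
- leaf_lip (a point): middle of the upturned orange lip of the leaf, its nearest edge, about 13 mm above the board
- strip: loose blue calibration strip, 85 (its x) x 110 (its y) x 4 mm with a black upright rib, 90 g; origin at the centre of the underside; x points to the plain leading edge, to be tucked; white ruling and rib are at the trailing edge
- strip_grip (a point): centre of the strip's black rib, 18 mm above the strip's underside. Rib 34 mm long along the strip's x, 12 mm thick along its y, from the strip's top (4 mm) up to 32 mm; it lies 25 mm behind the strip's centre and 67.5 mm behind the leading edge. Axes as the strip's
- strip_edge (a point): middle of the strip's leading edge, at its underside
- lab_timer: white lab timer, 62 x 66 x 20 mm, origin at the centre of its underside; leave alone
- objective_can: objective can, white with black cap, 34 mm across, 56 mm tall, origin at the centre of its underside; leave alone
- coverslip_box: small white coverslip box with blue lid, 29 x 29 x 16 mm, origin at the centre of its underside; leave alone

How it is judged:
By the outcome, as a careful person would: the job done as asked, in the order asked, and still so for the second after the job is handed in, while the arm keeps its last pose, push and grip.
It also fails if it takes over 70 s, if anything falls off the work surface, if the arm or the gripper's body presses on something with over 40 N, if the wrist force passes 120 N, or if a joint passes its speed limit or range.

## Robot

A 7-joint arm with a two-finger parallel gripper is mounted at the origin on a cart in front of the work surface, level with it; the furniture and walls round the work are solid. World frame = base frame: x ahead of the robot, y to its left, z up, the work surface at z = 0. Lengths are in m, angles in rad, forces in N, time in s.
With the tool pointing down it reaches from about 0.4 to 0.85 m from the base axis. Payload 10.4 kg.
Tool frame: the origin (TCP) lies on the mounting face of the last link; the fingertips stand 182 mm ahead of it and the grasp point (between the pads) lies 164 mm ahead of it; z points along the fingers, y is the line along which they close (so a half turn about z gives the same grasp; the last joint's range is limited). The gripper opens to 87 mm and grips with 3 to 60 N. Pads are 19 mm wide; open, the fingers measure 117 mm over their backs; the gripper's body (75 mm by 190 mm) begins 51 mm behind the grasp point.
Start: joints at [-1.149, 0.332, -0.065, 1.46, 0.022, 1.35, -0.088], TCP at [0.269, 0.564, 0.405] pointing down, gripper open.
Joint ranges: [-2.6, 2.6], [-0.5, 2.12], [-1.47, 1.34], [0.16, 2.42], [-1.27, 4.41], [0.06, 2.06], [-2.6, 2.6]. Speed limits (rad/s): [2.22, 2.22, 2.79, 2.79, 3.14, 3.14, 3.14].

## Interface

Orientations are given as a rotation vector (axis times angle).
In Python, from bench import bot, eyes gives the robot as it stands. The module is installed in compiled form; this text tells all that it offers.
- The arm moves only by the tool carry_out, never from a script. Its argument "motion" is text: rows parted by semicolons, each of 4 numbers parted by spaces: the shift along the tool's x, y, z in mm, then the turn about the tool's z in degrees. A call has 1 to 12 rows; each row shifts and turns the commanded pose from where the row before left it, along the tool's axes as they then stand; what a row does not reach is not made up. A row lasts 1/8 s, in which the tool goes at most 62.5 mm and 10.7 degrees, less where a joint would pass 70% of its speed; a pose out of reach is approached as far as the arm can. A call is refused whole if a number of a shift passes 62.5 or a number of a turn 10.7, either way. A call with a gripper value outside its range is refused whole. "jaw" is the finger opening in mm, from 0 to 87, set as the call begins (left out, the last holds). The fingers move at their own pace and stop on an object; "force" is the grip in N (left out, the last holds). Time passes only in rows, so rows that do not move let the fingers close. It gives the time, the measured TCP pose, the force, the opening and the grip force at its end, in the units of the state.
- bot.read_state(): the state, without advancing time (a new reading comes with each control period).
- eyes.snapshot(name): name is "side" or "top"; returns a dict with "frame" (384x512x3 uint8, red, green, blue), "depth" (384x512 float32, m along the optical axis (not along the pixel's ray), 0 where there is no reading), "intrinsics" (3x3 intrinsics, pixels), "rvec" (rotation vector, rad) and "tvec" (3), from world to camera coordinates, as OpenCV has them. Camera axes: x right, y down, z forward; pixel columns grow to the right and rows downward; lengths in m; the calibration is good to about 2 mm. A picture is of the moment at which its call begins.
- bot.finish_job(): hands the job in; it is judged then, once.
The state is a dict: "time_s": time; "joint_positions": joint angles; "qvel": joint speeds; "joint_torque": joint torques, N m; "eef_pos": TCP position; "orientation": TCP orientation; "ft_force": force on the tool from outside, world axes, zero at the start; "ft_torque": the same for the moment, N m; "finger_gap": finger opening in m; "grasp_force": force on a finger pad.
Only numpy, scipy, OpenCV 4.12 (cv2) and the standard library are available. Lean on these libraries where they do the work, as an engineer would, in place of code of your own. Each camera call takes 0.05 s, during which the arm holds its last target. There are 200 camera calls.

## Working session

There is one attempt and no reset: what is moved stays moved. The work goes in short steps, Python scripts to look and compute and a tool call to move; the robot and the scene stay as the last step left them, time stands still between calls to the robot, and variables do not carry over. Pictures are saved under pics/ and viewed, at most 10 in all, crops included, and the job is handed in when it is done.

Besides the shell and the picture viewer there is one more tool, called as name(argument=value, ...) on one line, values as JSON. carry_out: Moves the arm, as the interface text tells. Its arguments: {"type":"object","properties":{"motion":{"type":"string"},"jaw":{"type":"number"},"force":{"type":"number"}},"required":["motion"]}

```bash
mkdir -p pics
cat > h.py <<'E'
import numpy as np, cv2
from bench import bot, eyes
from scipy.spatial.transform import Rotation as R
def snap(n):
    s=eyes.snapshot(n); np.savez(f'{n}.npz',**s); return s
def load(n): return dict(np.load(f'{n}.npz'))
def px(s,u,v,z=None):
    K=s['intrinsics'];Rm=cv2.Rodrigues(s['rvec'])[0];t=np.ravel(s['tvec'])
    ray=np.linalg.inv(K)@[u,v,1]
    c=-Rm.T@t; d=Rm.T@ray
    if z is None:
        dd=s['depth'][int(round(v)),int(round(u))]; return c+d*dd
    return c+d*(z-c[2])/d[2]
def save(s,f,crop=None,k=1):
    im=s['frame'][:,:,::-1]
    if crop: a,b,c,d=crop; im=im[b:d,a:c]
    cv2.imwrite(f'pics/{f}.png',cv2.resize(im,None,fx=k,fy=k,interpolation=cv2.INTER_CUBIC))
E
python3 - <<'E'
from h import *
for n in('side','top'):
    s=snap(n); save(s,n+'0',k=1.5)
    Rm=cv2.Rodrigues(s['rvec'])[0];print(n,-Rm.T@np.ravel(s['tvec']),Rm[2])
st=bot.read_state();print({k:np.round(v,3) for k,v in st.items()});print(R.from_rotvec(st['orientation']).as_matrix().round(3))
E
```

```text
side [ 0.40798511 -1.01950422  0.59697265] [ 0.12203844  0.87568542 -0.46720624]
top [ 0.39975707 -0.03986754  1.47544379] [ 0.12102171 -0.00367697 -0.99264305]
{'time_s': np.float64(0.1), 'joint_positions': array([-1.149,  0.333, -0.065,  1.461,  0.022,  1.35 , -0.089]), 'qvel': array([ 0.001, -0.001,  0.001, -0.002,  0.   ,  0.001, -0.   ]), 'joint_torque': array([ 3.0000e-03, -6.2454e+01,  2.5000e-02, -3.9072e+01, -6.1000e-02,
        3.7000e-02,  0.0000e+00]), 'eef_pos': array([0.269, 0.564, 0.404]), 'orientation': array([-6.930e-01, -3.064e+00,  2.000e-03]), 'ft_force': array([ 0.381, -0.339,  0.46 ]), 'ft_torque': array([ 0.009,  0.004, -0.014]), 'grasp_force': np.float64(0.0), 'finger_gap': np.float64(0.087)}
[[-0.903  0.43  -0.001]
 [ 0.43   0.903 -0.001]
 [-0.    -0.001 -1.   ]]
```

View pics/top0.png

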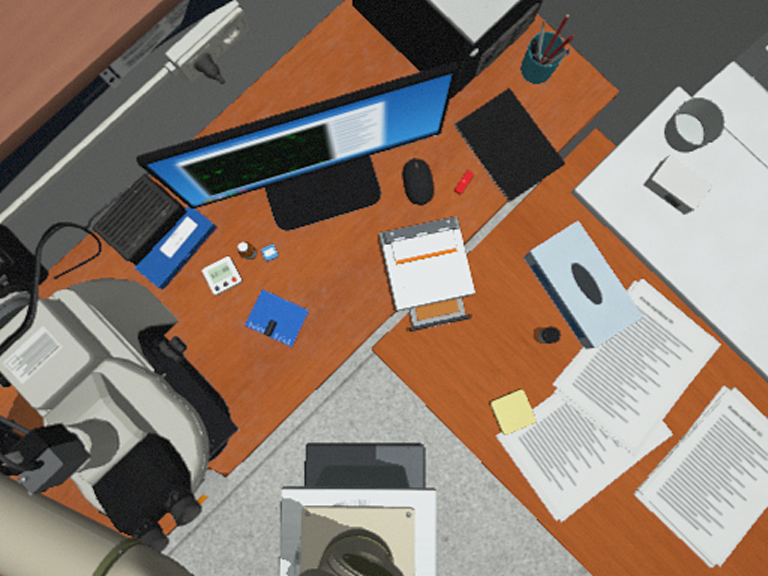

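View pics/side0.png

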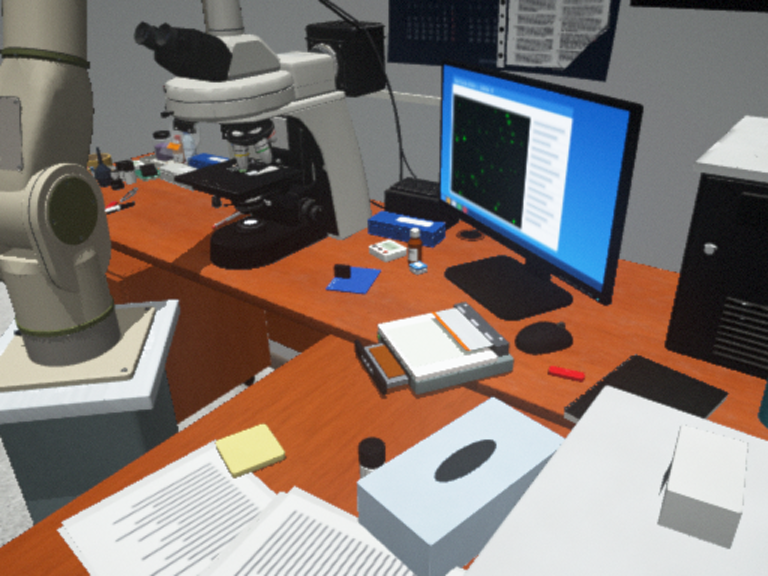

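The top view shows the base at about (430,265) in the 1.5x picture with the drawer open toward the robot (front ~(440,325)), and the strip at (277,318) with its rib toward lower-left. The timer is at (221,275) and the box at (270,253). I'll enlarge the region that matters.

Run:
```python
from h import *
s=load('top'); save(s,'top_crop',(155,140,325,230),4.7)
```

```text
(no output)
```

View pics/top_crop.png

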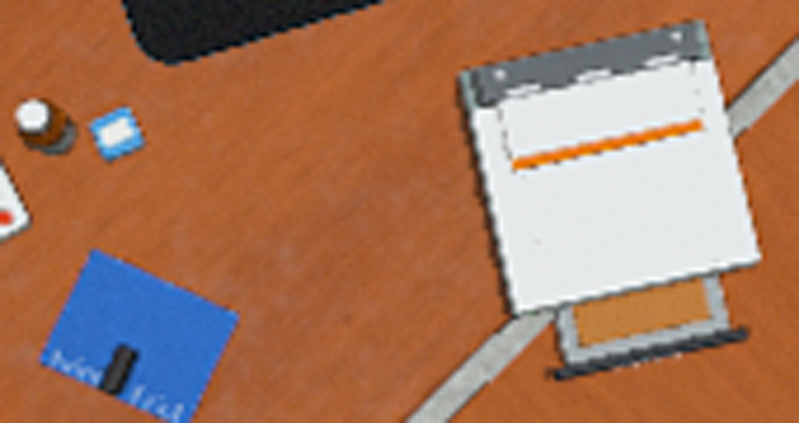

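The crop shows the board corners at (517,314), (758,262), (703,22) and (462,73). The lip runs (515,165)–(702,125), and the drawer front (555,376)–(748,335). The strip corners are (93,250), (238,318), (190,423) and (42,360), with the rib around (120,370).

Run:
```python
from h import *
s=load('top'); q=lambda u,v,z:px(s,155+(u+.5)/4.7-.5,140+(v+.5)/4.7-.5,z)
def show(n,P):
    P=np.array(P);print(n,P.round(4).tolist(),'len',np.linalg.norm(np.diff(P[:,:2],axis=0),axis=1).round(4),'mid',P.mean(0).round(4))
    d=P[1]-P[0];print('  dir01 deg',np.degrees(np.arctan2(d[1],d[0])).round(2))
show('board nl nr fr fl',[q(517,314,.04),q(758,262,.04),q(703,22,.054),q(462,73,.054)])
show('lip',[q(515,165,.053),q(702,125,.053)])
show('drawer',[q(555,378,.03),q(748,337,.03)])
show('strip fl fr nr nl',[q(93,250,.004),q(238,318,.004),q(190,423,.004),q(42,360,.004)])
show('rib',[q(109,394,.032),q(126,346,.032)])
f=s['frame'].astype(int); 
for n,m in dict(blue=(f[...,2]>130)&(f[...,0]<80)&(f[...,1]<120),orange=(f[...,0]>220)&(f[...,1]>100)&(f[...,1]<160)&(f[...,2]<60)).items():
    m=m.astype(np.uint8); m[:140]=0;m[235:]=0;m[:,:155]=0;m[:,325:]=0
    c=max(cv2.findContours(m,0,1)[0],key=cv2.contourArea); r=cv2.minAreaRect(c); print(n,r)
    z=.004 if n=='blue' else .053
    show(n,[px(s,*p,z) for p in cv2.boxPoints(r)])
for u,v in[(640,220),(600,320),(150,300),(30,115)]:print(q(u,v,None).round(4) if 0 else px(s,155+u/4.7,140+v/4.7).round(4))
```

```text
board nl nr fr fl [[0.5168, -0.0751, 0.04], [0.5533, -0.2343, 0.04], [0.7116, -0.1964, 0.054], [0.6751, -0.0368, 0.054]] len [0.1633 0.1628 0.1637] mid [ 0.6142 -0.1357  0.047 ]
  dir01 deg -77.09
lip [[0.6141, -0.0725, 0.053], [0.6424, -0.1958, 0.053]] len [0.1265] mid [ 0.6283 -0.1342  0.053 ]
  dir01 deg -77.07
drawer [[0.4754, -0.1009, 0.03], [0.5042, -0.2288, 0.03]] len [0.1311] mid [ 0.4898 -0.1649  0.03  ]
  dir01 deg -77.32
strip fl fr nr nl [[0.5596, 0.2118, 0.004], [0.5146, 0.1125, 0.004], [0.4436, 0.1429, 0.004], [0.4846, 0.2437, 0.004]] len [0.1091 0.0773 0.1088] mid [0.5006 0.1777 0.004 ]
  dir01 deg -114.34
rib [[0.4611, 0.1933, 0.032], [0.493, 0.1831, 0.032]] len [0.0334] mid [0.4771 0.1882 0.032 ]
  dir01 deg -17.8
blue ((184.02000427246094, 211.63999938964844), (33.92809295654297, 26.083446502685547), 25.559965133666992)
blue [[0.485, 0.2451, 0.004], [0.5604, 0.212, 0.004], [0.5148, 0.1134, 0.004], [0.44, 0.147, 0.004]] len [0.0823 0.1086 0.082 ] mid [0.5001 0.1794 0.004 ]
  dir01 deg -23.71
orange ((283.5, 170.49998474121094), (1.3270176649093628, 40.020057678222656), 77.90524291992188)
orange [[0.6162, -0.0713, 0.053], [0.6441, -0.1926, 0.053], [0.64, -0.1935, 0.053], [0.6122, -0.0722, 0.053]] len [0.1245 0.0042 0.1244] mid [ 0.6281 -0.1324  0.053 ]
  dir01 deg -77.05
[ 0.5786 -0.157   0.044 ]
[ 0.5138 -0.1324  0.0201]
[ 5.252e-01  1.715e-01 -2.000e-04]
[0.6369 0.2405 0.0837]
```

Base yaw is about 13° with its centre near (0.617,-0.136). Strip yaw is about -24°, and the sizes agree with those given. Before moving, I'll check the heights of obstacles around the travel path, mainly the microscope.

Run:
```python
from h import *
H={}
for n in('top','side'):
    s=load(n);v,u=np.nonzero(s['depth']>0);d=s['depth'][v,u]
    Rm=cv2.Rodrigues(s['rvec'])[0];P=(np.linalg.inv(s['intrinsics'])@np.stack([u,v,np.ones_like(u)])*d-np.ravel(s['tvec'])[:,None]).T@Rm
    for p in P:
        if .0<p[0]<.95 and -.4<p[1]<.85:
            k=(int(p[0]/.05),int(np.floor(p[1]/.05)));H[k]=max(H.get(k,-9),p[2])
print('y→',[f'{j*5:4d}' for j in range(16,-9,-1)])
for i in range(18,-1,-1):print(f'x{i*5:3d}',' '.join(f'{H[(i,j)]*100:4.0f}' if (i,j) in H else '   .' for j in range(16,-9,-1)))
K=load('side');c=cv2.projectPoints(np.array([[.269,.564,.405],[.269,.564,.223]]),K['rvec'],K['tvec'],K['intrinsics'],None)[0];print(c.ravel()*1.5)
```

```text
y→ ['  80', '  75', '  70', '  65', '  60', '  55', '  50', '  45', '  40', '  35', '  30', '  25', '  20', '  15', '  10', '   5', '   0', '  -5', ' -10', ' -15', ' -20', ' -25', ' -30', ' -35', ' -40']
x 90    .    .    .    .    .    .    .    .    .   51   51   51   29    1    0    0    1    0    0    0    2    2    2    2    2
x 85    .    .    .    .    .    .    .    .   51   51   48    0   29    1    4    4    1   41   41   41   41    2    2    2    2
x 80    .    .    .    .    .    .    .   50   51   51    1    0    1    1   41   41   41   41   41    4    2    2    2    2    2
x 75    .    .    .    .    .    .   50   50   11    5    1   41   41   41   41   41    2    2    4    4    2    2    2    2    2
x 70    .    .    .    .    .   50   50   11   11   11   89   89   89   89   87    2    2    2    1    5    6    3    1    1    0
x 65    .    .    .    .   50   50   25   11   11   11   89   89   89   89    2    1    1    6    6    6    6    5    0    1    8
x 60    .    .    .   50   50   45   37   41   11    5    4   89   89    2    1    1    1    5    6    6    6    5  
[... 927 characters left out ...]
0    .    .    0    0    1   51   51   19   64   67   68   68   67    0  -73  -73  -73  -74  -73  -73  -74    0    0    1    1
x 15  -34    0    1    0    0    0    1   33   39   68   69   70   70   68    0    0   -0   -0    0    0   -0  -73    1    1    1
x 10    0    0    0    0    1    1    1    0    0   19    0   49  -73    0    2   54   55    2    2    2    1  -74  -73    1    1
x  5    2    0    0    0    0    1    1    0    1    1   -0  -73  -73    1    2   46   55   48   32    2    1  -74  -74  -73    0
x  0    0    0    0    0    0    0    0    0    0   -0  -73  -74  -73    1    2   55   55   48   33    2    1  -73  -74  -74  -73
[225.48060946  52.07386672 235.66738014 132.82344163]
```

Run:
```python
from h import *
s=load('top'); im=cv2.resize(s['frame'][180:384,0:190,::-1],None,fx=4,fy=2.9,interpolation=cv2.INTER_CUBIC)
for v in range(186,384,14):
    for u in range(6,190,16):
        p=px(s,u,v); cv2.putText(im,f'{p[0]*100:.0f},{p[1]*100:.0f},{p[2]*100:.0f}',(int((u-8)*4+4),int((v-180)*2.9)),0,.32,(0,0,255) if p[2]>.2 else (0,255,0),1)
c=cv2.projectPoints(np.array([[.269,.564,.405],[.269,.564,.223]]),s['rvec'],s['tvec'],s['intrinsics'],None)[0].reshape(-1,2);print(c)
for a in c: cv2.circle(im,(int(a[0]*4),int((a[1]-180)*2.9)),6,(255,0,255),2)
cv2.imwrite('pics/ms.png',im)
```

```text
[[-16.36524829 299.57062035]
 [ 23.31860545 291.42036706]]
```

View pics/ms.png

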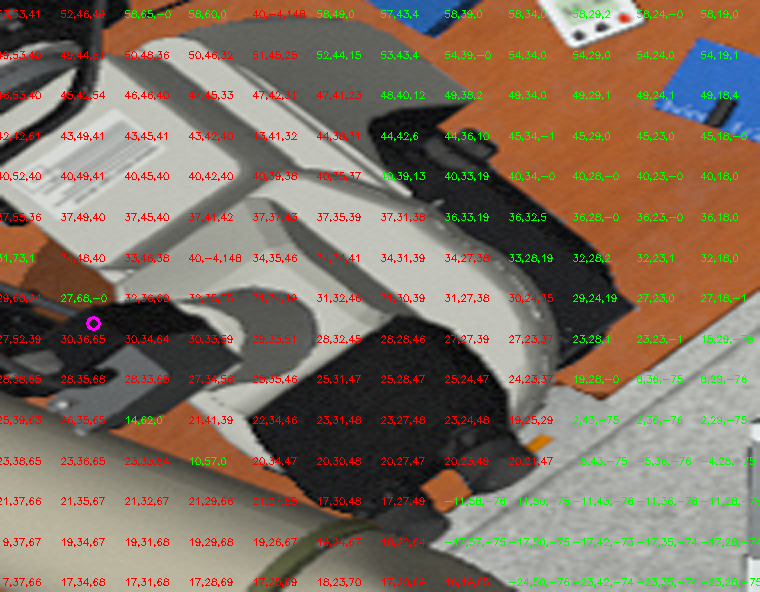

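The microscope spans x 0.17–0.55 and y 0.22–0.55, and stands between the gripper and the work. A dark camera on top of it is near (0.29,0.35) at z about 0.65–0.73. I need finer heights there, plus a rough fit of the arm's geometry.

Run:
```python
from h import *
H={}
for n in('top','side'):
    s=load(n);v,u=np.nonzero(s['depth']>0);d=s['depth'][v,u]
    Rm=cv2.Rodrigues(s['rvec'])[0];P=(np.linalg.inv(s['intrinsics'])@np.stack([u,v,np.ones_like(u)])*d-np.ravel(s['tvec'])[:,None]).T@Rm
    for p in P:
        k=(n,int(np.floor(p[0]/.03)),int(np.floor(p[1]/.03)));H[k]=max(H.get(k,-9),p[2])
for n in('top','side'):
  print(n,'y→',' '.join(f'{j*3:3d}' for j in range(20,-3,-1)))
  for i in range(19,-4,-1):print(f'x{i*3:3d}     ',' '.join(f'{H[(n,i,j)]*100:3.0f}' if H.get((n,i,j),0)>.2 else '  .' for j in range(20,-3,-1)))
```

```text
top y→  60  57  54  51  48  45  42  39  36  33  30  27  24  21  18  15  12   9   6   3   0  -3  -6
x 57        .   .  42  43  42  46   .   .   .   .  87  89   .   .   .   .   .   .   .   .   .   .   .
x 54        .   .   .  45  24  48   .   .   .   .   .   .   .   .   .   .   .   .   .   .   .   .   .
x 51        .   .  41  45  33  49  51   .   .   .   .   .   .   .   .   .   .   .   .   .   .   .   .
x 48        .   .  41  42  41  50  53  27   .   .   .   .   .   .   .   .   .   .   .   .   .   .   .
x 45        .   .  41  42  41  41  55  33  26   .   .   .   .   .   .   .   .   .   .   .   .   .   .
x 42        .   .  40  41  41  41  61  61  33   .   .   .   .   .   .   .   .   .   .   .   .   .   .
x 39        .   .  40  41  41  41  61  64  39  39   .   .   .   .   .   .   .   .   .   .   .   .   .
x 36        .   .  39  41  41  41  41  43  45  44  39  38   .   .   .   .   .   .   .   .   .   .   .
x 33        .   .   .  40  41  41  43  45  46  47  45  39  39   .   .   .   .   .   .   .   .   .   .
x 30        .  31  31  33  33  42  44  46  66  73  51  44  39  36   .   .   .   .  
[... 3090 characters left out ...]
   .   .   .   .   .   .   .   .   .   .   .   .   .   .   .   .   .  54  55  53   .   .
x  6        .   .   .   .   .   .   .   .   .   .   .   .   .   .   .   .   .   .   .  55  55  48  33
x  3        .   .   .   .   .   .   .   .   .   .   .   .   .   .   .   .   .   .   .  55  55  48  41
x  0        .   .   .   .   .   .   .   .   .   .   .   .   .   .   .   .   .   .   .  55  53  46  40
x -3        .   .   .   .   .   .   .   .   .   .   .   .   .   .   .   .   .   .   .  48  46  43  37
x -6        .   .   .   .   .   .   .   .   .   .   .   .   .   .   .   .   .   .   .   .   .  21  26
x -9        .   .   .   .   .   .   .   .   .   .   .   .   .   .   .   .   .   .   .   .   .   .   .
```

The camera covers about x 0.27–0.33, y 0.30–0.39, with its top near 0.735. I'll lift straight up first and learn the arm's geometry from the joint readings.

carry_out(motion="0 0 -50 0; 0 0 -50 0; 0 0 -50 0; 0 0 -50 0; 0 0 0 0", jaw=0)

```text
time_s: 0.72
eef_pos: [0.2688, 0.5638, 0.6088]
orientation: [0.693, 3.063, 0.01]
ft_force: [0.3, -0.0, 0.6]
finger_gap: 0.0449
grasp_force: 0.0
```

```bash
python3 -c "
from h import *
s=bot.read_state();print(s['joint_positions'].round(4).tolist(),s['eef_pos'].round(4).tolist(),s['ft_force'].round(2),s['time_s'])"
```

```text
[-1.1649, 0.3214, -0.0499, 1.0545, 0.0162, 1.7597, -0.0832] [0.2688, 0.5638, 0.6088] [ 0.25 -0.04  0.65] 0.725
```

carry_out(motion="0 0 -50 0; 0 0 -40 0; 0 0 0 0")

```text
time_s: 1.1
eef_pos: [0.2686, 0.5641, 0.6968]
orientation: [0.692, 3.064, 0.006]
ft_force: [0.1, 0.2, -0.9]
finger_gap: 0.0151
grasp_force: 0.0
```

```bash
python3 -c "
from h import *
s=bot.read_state();print(s['joint_positions'].round(4).tolist(),s['eef_pos'].round(4).tolist(),s['ft_force'].round(2),s['time_s'])"
```

```text
[-1.1792, 0.3959, -0.0373, 0.7665, 0.0156, 1.9758, -0.0809] [0.2686, 0.5641, 0.6968] [ 0.13  0.15 -0.92] 1.1
```

Run:
```python
from h import *
a=load('top'); 
import os; os.rename('top.npz','top_first.npz')
s=snap('top'); t=snap('side')
im=np.hstack([cv2.resize(s['frame'][150:384,0:240],(400,390)),cv2.resize(t['frame'][0:234,0:240],(400,390))])
cv2.imwrite('pics/arm2.png',im[:,:,::-1])
s=a
v,u=np.nonzero(s['depth']>0);d=s['depth'][v,u]
Rm=cv2.Rodrigues(s['rvec'])[0];P=(np.linalg.inv(s['intrinsics'])@np.stack([u,v,np.ones_like(u)])*d-np.ravel(s['tvec'])[:,None]).T@Rm
H={}
for p,uu,vv in zip(P,u,v):
    if p[2]>.53 and .22<p[0]<.6 and .2<p[1]<.6:
        k=(int(p[0]/.01),int(p[1]/.01));H[k]=max(H.get(k,0),p[2])
js=range(50,25,-1);print('y   ',*[f'{j:2d}' for j in js])
for i in range(50,21,-1):print(f'x{i} ',*[f'{H[(i,j)]*100:2.0f}' if (i,j) in H else ' .' for j in js])
```

```text
y    50 49 48 47 46 45 44 43 42 41 40 39 38 37 36 35 34 33 32 31 30 29 28 27 26
x50   .  .  .  .  .  .  .  .  .  .  .  .  .  .  .  .  .  .  .  .  .  .  .  .  .
x49   .  .  .  .  .  .  .  .  .  .  .  .  .  .  .  .  .  .  .  .  .  .  .  .  .
x48   .  .  .  .  .  .  .  .  .  .  .  .  .  .  .  .  .  .  .  .  .  .  .  .  .
x47   .  .  .  .  .  .  . 53 53  .  .  .  .  .  .  .  .  .  .  .  .  .  .  .  .
x46   .  .  .  .  .  .  . 54 54  .  .  .  .  .  .  .  .  .  .  .  .  .  .  .  .
x45   .  .  .  .  .  .  . 55 55  .  .  .  .  .  .  .  .  .  .  .  .  .  .  .  .
x44   .  .  .  .  .  .  . 56 57  .  .  .  .  .  .  .  .  .  .  .  .  .  .  .  .
x43   .  .  .  .  .  .  . 59 59 59  .  .  .  .  .  .  .  .  .  .  .  .  .  .  .
x42   .  .  .  .  .  .  . 61 61 61  .  .  .  .  .  .  .  .  .  .  .  .  .  .  .
x41   .  .  .  .  .  .  .  . 61 64  .  .  .  .  .  .  .  .  .  .  .  .  .  .  .
x40   .  .  .  .  .  .  .  .  . 64  .  .  .  .  .  .  .  .  .  .  .  .  .  .  .
x39   .  .  .  .  .  .  .  .  .  .  .  .  .  .  .  .  .  .  .  .  .  .  .  .  .
x38   .  .  .  .  .  .  .  .  .  .  .  .  .  .  .  .  .  .  
[... 599 characters left out ...]
  .  .  .  .  .  .  . 65 66 66 73 66 65  .  .  .  .  .  .  .
x29   .  .  .  .  .  .  .  .  .  .  .  . 65 70 68 73 72 66 65  .  .  .  .  .  .
x28   .  .  .  .  .  .  .  .  .  .  .  . 66 68 67 68 71 66 66  .  .  .  .  .  .
x27   .  .  .  .  .  .  .  .  .  .  .  . 65 66 66 67 66 66 65  .  .  .  .  .  .
x26   .  .  .  .  .  .  .  . 60 61  .  .  . 65 67 67 66 66  .  .  .  .  .  .  .
x25   .  .  .  .  .  .  .  .  . 62 63 64 63  . 65 66 65  .  .  .  .  .  .  .  .
x24   .  .  .  .  .  .  .  .  .  . 64 65 65 65 64 63  .  .  .  .  .  .  .  .  .
x23   .  .  .  .  .  .  .  .  .  .  . 65 66 65 65 65 65 65 63  .  .  .  .  .  .
x22   .  .  .  .  .  .  .  .  .  .  .  . 66 66 66 66 66 66 66 66 65  .  .  .  .
```

View pics/arm2.png

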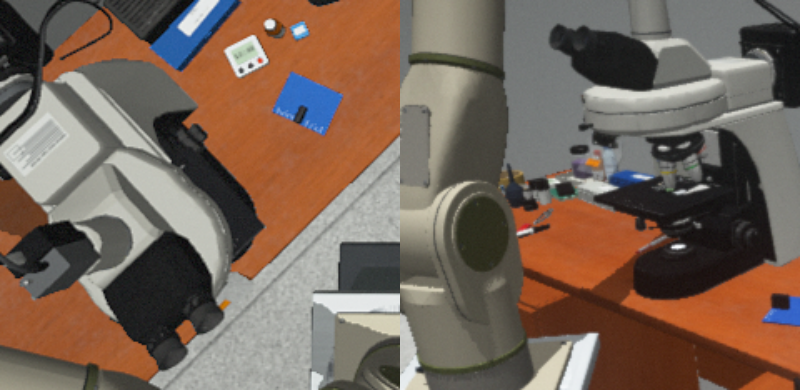

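The picture shows the camera as a flat block with its top at about 0.66–0.67. A cable arches from it out past the microscope, so passing outside is doubtful. From the readings, the links are about 0.44 and 0.49 m. That lets me pull in to a radius of about 0.26 at z 0.71, above the eyepieces (0.50) and inside the camera (radius ≥0.40), then sweep around. I'll go that way.

carry_out(motion="20 0 -10 0; 15 -30 0 0; 0 -35 0 0; 0 -35 0 0; 0 -35 0 0; 0 -35 0 0; 0 -35 0 0; 0 0 0 0")

```text
time_s: 2.2
eef_pos: [0.1484, 0.3923, 0.7045]
orientation: [0.693, 3.064, 0.001]
ft_force: [0.6, 0.1, -0.8]
finger_gap: 0.0005
grasp_force: 0.0
```

```bash
cat > st.py <<'E'
from h import *
s=bot.read_state();p=s['eef_pos'];M=R.from_rotvec(s['orientation']).as_matrix()
print(s['joint_positions'].round(3).tolist(),p.round(4).tolist(),'r,az',np.hypot(*p[:2]).round(3),np.degrees(np.arctan2(p[1],p[0])).round(1),'yaw_y',np.degrees(np.arctan2(M[1,1],M[0,1])).round(2),'tz',M[:,2].round(3),'F',s['ft_force'].round(1),'t',s['time_s'])
E
python3 st.py
```

```text
[-1.22, -0.091, -0.087, 1.309, -0.008, 1.923, -0.183] [0.1484, 0.3923, 0.7045] r,az 0.419 69.3 yaw_y 64.51 tz [ 0.  0. -1.] F [ 0.6  0.1 -0.8] t 2.2
```

carry_out(motion="0 -30 0 0; 0 -30 0 0; 0 -30 0 0; 0 -30 0 0; 0 -25 0 0; 0 0 0 0")

```text
time_s: 2.95
eef_pos: [0.0865, 0.2628, 0.7042]
orientation: [0.693, 3.064, 0.0]
ft_force: [0.0, 0.5, 0.4]
finger_gap: 0.0004
grasp_force: 0.0
```

```bash
python3 st.py
```

```text
[-1.218, -0.389, -0.113, 1.538, -0.047, 1.99, -0.215] [0.0865, 0.2628, 0.7042] r,az 0.277 71.8 yaw_y 64.51 tz [ 0.  0. -1.] F [0.  0.5 0.4] t 2.95
```

```bash
cat > plan.py <<'E'
from h import *
def plan(wps):
    "wps: list of (x,y,z,yaw_y deg,nrows) ; prints tool rows from the measured pose"
    s=bot.read_state();p=s['eef_pos'].copy();M=R.from_rotvec(s['orientation']).as_matrix()
    y=np.degrees(np.arctan2(M[1,1],M[0,1]));out=[]
    for x_,y_,z_,w,n in wps:
        t=np.array([x_,y_,z_]);d=(t-p)/n;dw=(w-y)/n
        for i in range(n):
            a=np.radians(y);X=np.array([-np.sin(a),np.cos(a)]) ; X=np.array([np.cos(a+np.pi/2),np.sin(a+np.pi/2)]);Y=np.array([np.cos(a),np.sin(a)])
            # tool y=Y, z=down, x = y cross z
            X=np.cross(np.r_[Y,0],[0,0,-1])[:2]
            r=np.round([d[:2]@X*1e3,d[:2]@Y*1e3,-d[2]*1e3,-dw],1);out.append(r)
            p=p+np.r_[X*r[0]+Y*r[1],-r[2]]/1e3; y-=r[3]
    print('; '.join(' '.join(f'{v:g}' for v in r) for r in out)); print('end',p.round(4),round(y,2))
E
python3 - <<'E'
from plan import *
w=[(.277*np.cos(np.radians(a)),.277*np.sin(np.radians(a)),.712,64.5,1) for a in (66,58,50,42,34,26,18,10,2)]
plan(w)
E
```

```text
-27.8 2.5 -7.8 0; -38.6 -1.7 0 0; -38 -7 0 0; -36.6 -12.3 0 0; -34.6 -17.3 0 0; -31.8 -21.9 0 0; -28.5 -26.1 0 0; -24.6 -29.8 0 0; -20.2 -32.9 0 0
end [0.2769 0.0097 0.712 ] 64.51
```

carry_out(motion="-28 2 -8 0; -38 -2 0 0; -38 -7 0 0; -37 -12 0 0; -35 -17 0 0; -32 -22 0 0; -28 -26 0 0; -25 -30 0 0; -20 -33 0 0; 0 0 0 0")

```text
time_s: 4.2
eef_pos: [0.2782, 0.0075, 0.7122]
orientation: [-0.703, -3.061, 0.001]
ft_force: [0.0, 0.9, -0.9]
finger_gap: 0.0002
grasp_force: 0.0
```

```bash
python3 st.py
python3 - <<'E'
from plan import *
c=np.array([.617,-.136]);X=np.array([.9744,.2250])
p=c-.175*X; print(p)
plan([(.40,-.08,.5,13,6),(*p,.30,13,4),(*p,.20,13,2)])
E
```

```text
[-0.807, -0.469, 0.314, 1.533, 0.158, 2.053, 0.668] [0.2782, 0.0075, 0.7122] r,az 0.278 1.5 yaw_y 64.12 tz [-0.001 -0.    -1.   ] F [ 0.   0.9 -0.9] t 4.2
[ 0.44648  -0.175375]
-24.6 -4.3 35.4 8.5; -25 -0.6 35.4 8.5; -24.8 3.1 35.4 8.5; -24.1 6.8 35.4 8.5; -22.8 10.2 35.4 8.5; -21 13.5 35.4 8.5; -25.9 5.9 50 0; -25.9 5.9 50 0; -25.9 5.9 50 0; -25.9 5.9 50 0; 0.1 0 49.9 0.1; 0.1 0 49.9 0.1
end [ 0.4464 -0.1754  0.2   ] 12.92
```

carry_out(motion="-25 -4 35 8.5; -25 0 35 8.5; -25 3 35 8.5; -24 7 35 8.5; -23 10 35 8.5; -21 13 35 8.5; -26 6 50 0; -26 6 50 0; -26 6 50 0; -26 6 50 0; 0 0 50 0; 0 0 0 0")

```text
time_s: 5.7
eef_pos: [0.4463, -0.1712, 0.2492]
orientation: [-1.941, -2.463, 0.011]
ft_force: [-0.2, -0.3, 0.9]
finger_gap: 0.0002
grasp_force: 0.0
```

```bash
python3 st.py
python3 - <<'E'
from plan import *
c=np.array([.617,-.136]);X=np.array([.9744,.2250]);f=lambda b:c+b*X
plan([(*f(-.175),.197,13,3),(*f(-.15),.197,13,1),(*f(-.10),.197,13,7)])
E
```

```text
[-0.475, 0.211, 0.821, 2.047, -0.181, 0.966, 0.676] [0.4463, -0.1712, 0.2492] r,az 0.478 -21.0 yaw_y 13.53 tz [-0.009 -0.002 -1.   ] F [-0.2 -0.3  0.9] t 5.7
-1.4 -0.3 17.4 0.2; -1.4 -0.3 17.4 0.2; -1.4 -0.3 17.4 0.2; 0.2 25.1 -0 -0.1; -0 7.1 -0 0; -0 7.1 -0 0; -0 7.1 -0 0; -0 7.1 -0 0; -0 7.1 -0 0; -0 7.1 -0 0; -0 7.1 -0 0
end [ 0.5192 -0.1585  0.197 ] 13.03
```

carry_out(motion="-4 -1 17 0.5; 0 0 17 0; 0 0 17 0; 0 15 0 0; 0 10 0 0; 0 7 0 0; 0 7 0 0; 0 7 0 0; 0 7 0 0; 0 7 0 0; 0 0 0 0")

```text
time_s: 7.08
eef_pos: [0.5066, -0.1627, 0.2017]
orientation: [1.954, 2.459, 0.0]
ft_force: [-0.4, 0.5, -1.1]
finger_gap: 0.0005
grasp_force: 0.0
```

```bash
python3 st.py
```

```text
[-0.395, 0.423, 0.735, 1.945, -0.358, 0.906, 0.748] [0.5066, -0.1627, 0.2017] r,az 0.532 -17.8 yaw_y 13.05 tz [ 0.001 -0.    -1.   ] F [-0.4  0.5 -1.1] t 7.075
```

carry_out(motion="0 5 3 0; 0 4 0 0; 0 3 0 0; 0 2 0 0; 0 0 0 0")

```text
time_s: 7.7
eef_pos: [0.5188, -0.1601, 0.1984]
orientation: [-1.954, -2.456, 0.002]
ft_force: [-6.8, -0.2, 2.9]
finger_gap: 0.0003
grasp_force: 3.5
```

carry_out(motion="0 2 0 0; 0 2 0 0; 0 0 0 0")

```text
time_s: 8.07
eef_pos: [0.5201, -0.1604, 0.198]
orientation: [-1.953, -2.45, 0.008]
ft_force: [-23.8, -1.1, 16.7]
finger_gap: 0.0006
grasp_force: 11.6
```

The drawer is home: there was firm resistance and no further travel. Next I'll back off and go over the strip's rib.

carry_out(motion="0 -10 0 0; 0 -40 0 0; 0 0 -50 0; 0 0 -50 0; 0 0 0 0", jaw=60, force=30)

```text
time_s: 8.7
eef_pos: [0.4761, -0.1707, 0.3024]
orientation: [1.952, 2.454, 0.008]
ft_force: [0.1, 0.8, -0.9]
finger_gap: 0.0425
grasp_force: 0.0
```

```bash
python3 st.py
python3 - <<'E'
from plan import *
plan([(.477,.189,.30,66,10)])
E
```

```text
[-0.509, 0.191, 0.848, 1.938, -0.166, 1.075, 0.635] [0.4761, -0.1707, 0.3024] r,az 0.506 -19.7 yaw_y 13.02 tz [ 0.008  0.001 -1.   ] F [ 0.1  0.8 -0.9] t 8.7
35 8.2 0.2 -5.3; 34.1 11.4 0.2 -5.3; 32.9 14.5 0.2 -5.3; 31.4 17.5 0.2 -5.3; 29.7 20.3 0.2 -5.3; 27.7 23 0.2 -5.3; 25.5 25.4 0.2 -5.3; 23 27.7 0.2 -5.3; 20.3 29.7 0.2 -5.3; 17.5 31.4 0.2 -5.3
end [0.4771 0.189  0.3004] 66.02
```

carry_out(motion="35 8 0 -5.3; 34 11 0 -5.3; 33 14.5 0 -5.3; 31 17.5 0 -5.3; 30 20 0 -5.3; 28 23 0 -5.3; 25.5 25.5 0 -5.3; 23 28 0 -5.3; 20 30 0 -5.3; 17.5 31.5 0 -5.3; 0 0 0 0; 0 0 0 0")

```text
time_s: 10.2
eef_pos: [0.4758, 0.1899, 0.2985]
orientation: [-0.652, -3.073, 0.001]
ft_force: [0.5, -0.7, 0.3]
finger_gap: 0.0599
grasp_force: 0.0
```

```bash
python3 st.py
python3 - <<'E'
from plan import *
plan([(.477,.189,.25,66,1)])
t=snap('side');s=snap('top')
a=cv2.resize(t['frame'][140:270,190:350],(640,520),interpolation=2)
cv2.imwrite('pics/sg.png',a[:,:,::-1])
E
```

```text
[-0.916, 0.18, 0.493, 1.91, -0.096, 1.075, 0.769] [0.4758, 0.1899, 0.2985] r,az 0.512 21.8 yaw_y 66.05 tz [-0.    -0.001 -1.   ] F [ 0.5 -0.7  0.3] t 10.2
-1.5 -0.3 48.5 0
end [0.477 0.189 0.25 ] 66.05
```

View pics/sg.png

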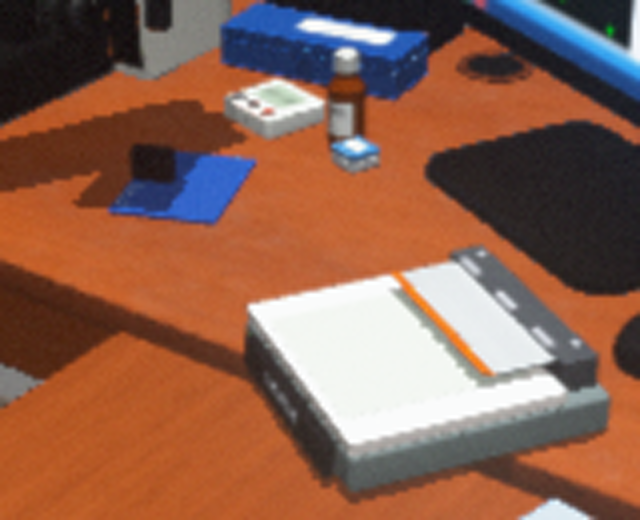

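The drawer is flush with the base's near side. The rib is at about (154,163) in the crop, and its cross-check from this view follows with the approach.

Run:
```python
from h import *
t=load('side')
print(px(t,190+154/4,140+163/4,.018).round(4),px(t,190+154/4,140+163/4).round(4), 'lip ends',px(t,190+397/4,140+274/4,.053).round(4),px(t,190+490/4,140+375/4,.053).round(4))
f=t['frame'].astype(int)
m=((f[...,2]>110)&(f[...,0]<70)&(f[...,1]<110)).astype(np.uint8);m[:176]=0;m[200:]=0;m[:,:215]=0;m[:,257:]=0
c=max(cv2.findContours(m,0,1)[0],key=cv2.contourArea);q=cv2.approxPolyDP(cv2.convexHull(c),1.5,True).reshape(-1,2)
print([(p.tolist(),px(t,*p,.004)[:2].round(4).tolist()) for p in q])
```

```text
[0.4828 0.1852 0.018 ] [0.4827 0.1836 0.0187] lip ends [ 0.6177 -0.079   0.053 ] [ 0.6458 -0.2044  0.053 ]
[([252, 181], [0.5577, 0.1991]), ([242, 195], [0.5158, 0.1099]), ([218, 192], [0.4467, 0.1421]), ([239, 179], [0.5188, 0.2211])]
```

carry_out(motion="-1.5 0 50 0; 0 0 30 0; 0 0 20 0; 0 0 8 0; 0 0 0 0")

```text
time_s: 10.92
eef_pos: [0.4771, 0.1888, 0.1909]
orientation: [-0.654, -3.073, 0.0]
ft_force: [-0.8, -0.2, 0.1]
finger_gap: 0.0598
grasp_force: 0.0
```

carry_out(motion="0 0 2 0; 0 0 0 0; 0 0 0 0; 0 0 0 0; 0 0 0 0; 0 0 0 0", jaw=0, force=40)

```text
time_s: 11.68
eef_pos: [0.477, 0.1892, 0.1888]
orientation: [-0.653, -3.073, -0.0]
ft_force: [-0.6, 0.0, 0.8]
finger_gap: 0.0119
grasp_force: 40.0
```

carry_out(motion="0 0 -30 0; 0 0 -50 0; 0 0 -40 0; 0 0 0 0")

```text
time_s: 12.18
eef_pos: [0.4779, 0.1894, 0.3116]
orientation: [0.652, 3.07, 0.007]
ft_force: [-0.7, 0.8, -0.8]
finger_gap: 0.0113
grasp_force: 40.0
```

```bash
python3 st.py
python3 - <<'E'
from plan import *
c=np.array([.617,-.136]);a=np.radians(13);X=np.array([np.cos(a),np.sin(a)])
# grip at board base x -60 : leading edge at +7.5 ; approach
print(c-.075*X)
plan([(*(c-.075*X),.33,103,10)])
t=snap('side');s=snap('top')
b=np.vstack([cv2.resize(t['frame'][120:260,170:370],(700,290)),cv2.resize(s['frame'][150:260,130:340],(700,300))])
cv2.imwrite('pics/held.png',b[:,:,::-1])
E
```

```text
[-0.926, 0.166, 0.506, 1.895, -0.092, 1.097, 0.768] [0.4779, 0.1894, 0.3116] r,az 0.514 21.6 yaw_y 66.01 tz [ 0.004  0.003 -1.   ] F [-0.7  0.8 -0.8] t 12.175
[ 0.54392225 -0.15287133]
-20 -28.6 -1.8 -3.7; -18.1 -29.8 -1.8 -3.7; -16.1 -30.9 -1.8 -3.7; -14.1 -31.9 -1.8 -3.7; -12 -32.7 -1.8 -3.7; -9.9 -33.4 -1.8 -3.7; -7.7 -34 -1.8 -3.7; -5.5 -34.4 -1.8 -3.7; -3.2 -34.7 -1.8 -3.7; -1 -34.8 -1.8 -3.7
end [ 0.5441 -0.1528  0.3296] 103.01
```

View pics/held.png

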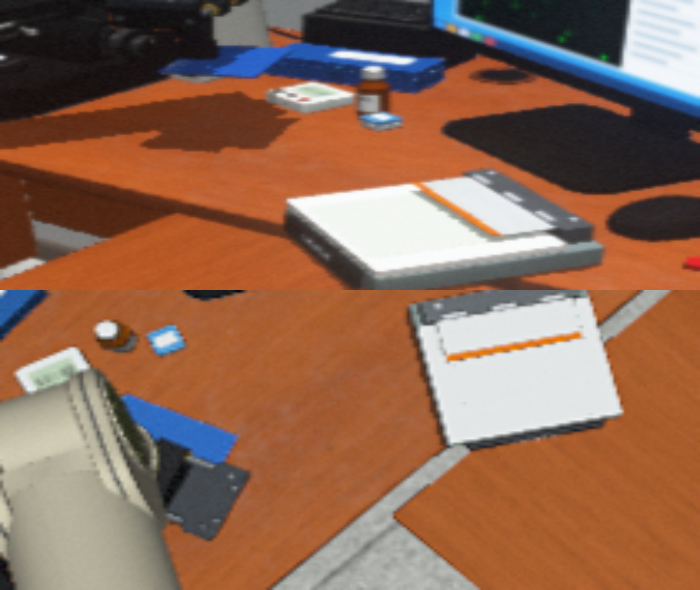

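The strip is in the hand, with the gap at 12 mm and nothing left on the desk. I'll carry it over the near part of the board.

carry_out(motion="-20 -29 -2 -3.7; -18 -30 -2 -3.7; -16 -31 -2 -3.7; -14 -32 -2 -3.7; -12 -33 0 -3.7; -10 -33.5 0 -3.7; -8 -34 0 -3.7; -5.5 -34.5 0 -3.7; -3 -35 0 -3.7; -1 -35 0 -3.6; 0 0 0 0; 0 0 0 0")

```text
time_s: 13.78
eef_pos: [0.5427, -0.1541, 0.3154]
orientation: [0.352, -3.12, -0.001]
ft_force: [-1.0, 0.9, -1.3]
finger_gap: 0.0118
grasp_force: 40.0
```

```bash
python3 st.py
python3 - <<'E'
from plan import *
t=load('side');s=load('top')
P=[]
for n,c in(('side',t),('top',s)):
    f=c['frame'].astype(int);m=((f[...,0]>200)&(f[...,1]>90)&(f[...,1]<165)&(f[...,2]<70)).astype(np.uint8)
    ok=np.zeros_like(m); 
    q=cv2.projectPoints(np.array([.628,-.134,.053]),c['rvec'],c['tvec'],c['intrinsics'],None)[0].ravel().astype(int)
    ok[q[1]-22:q[1]+22,q[0]-32:q[0]+32]=1; v,u=np.nonzero(m&ok)
    W=np.array([px(c,a,b,.053)[:2] for a,b in zip(u,v)])
    d=cv2.fitLine(W.astype(np.float32),cv2.DIST_HUBER,0,.01,.01).ravel();e=(W-d[2:])@d[:2]
    print(n,len(u),'mid',(d[2:]+d[:2]*(e.max()+e.min())/2).round(4),'len',np.ptp(e).round(4),'ang',np.degrees(np.arctan2(d[1],d[0])).round(2))
c=np.array([.617,-.136]);a=np.radians(12.9);X=np.array([np.cos(a),np.sin(a)])
plan([(*(c-.075*X),.25,102.9,3)])
E
```

```text
[-0.366, 0.307, 0.669, 1.768, -0.207, 1.141, 2.163] [0.5427, -0.1541, 0.3154] r,az 0.564 -15.9 yaw_y 102.89 tz [-0.002  0.    -1.   ] F [-1.   0.9 -1.3] t 13.775
side 70 mid [ 0.6289 -0.1068] len 0.1816 ang -84.16
top 63 mid [ 0.6279 -0.1324] len 0.1245 ang -77.03
-0.5 0.4 21.8 -0; -0.5 0.4 21.8 -0; -0.5 0.4 21.8 -0
end [ 0.5439 -0.1526  0.25  ] 102.89
```

carry_out(motion="0 1.5 22 0; 0 0 22 0; 0 0 20 0; 0 0 15 0; 0 0 0 0")

```text
time_s: 14.4
eef_pos: [0.5423, -0.1524, 0.2366]
orientation: [0.354, -3.119, -0.001]
ft_force: [1.0, -0.5, -0.6]
finger_gap: 0.0121
grasp_force: 40.0
```

```bash
python3 st.py
python3 - <<'E'
from h import *
t=snap('side');s=snap('top')
b=np.vstack([cv2.resize(t['frame'][185:270,240:350],(600,330),interpolation=2),cv2.resize(s['frame'][135:220,240:330],(400,270),interpolation=2) if 0 else cv2.resize(s['frame'][140:210,225:355],(600,265),interpolation=2)])
cv2.imwrite('pics/pre.png',b[:,:,::-1])
E
```

```text
[-0.329, 0.407, 0.631, 1.837, -0.282, 0.991, 2.216] [0.5423, -0.1524, 0.2366] r,az 0.563 -15.7 yaw_y 102.96 tz [-0.002  0.    -1.   ] F [ 1.  -0.5 -0.6] t 14.4
```

View pics/pre.png

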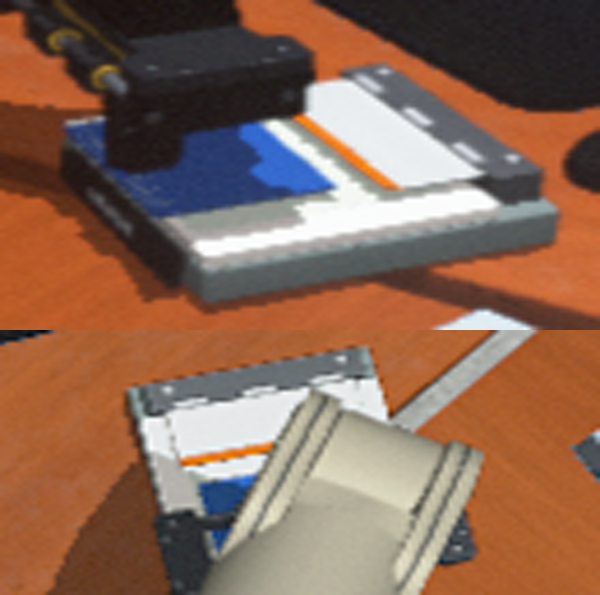

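The strip lies level a few mm above the board, parallel to the orange lip and just short of it. Its near leading corner is at about (336,188) in the upper crop.

Run:
```python
from h import *
t=load('side');s=load('top');c=np.array([.617,-.136]);a=np.radians(12.9);X=np.array([np.cos(a),np.sin(a)]);Y=np.array([-X[1],X[0]])
B=lambda p:(((p[:2]-c)@X*1e3).round(1),((p[:2]-c)@Y*1e3).round(1))
q=lambda u,v,z:B(px(t,240+u/5.4545-.4,185+v/3.882-.4,z))
print('strip corner',q(336,188,.052),'trail near corner',q(165,216,.052),'lip right',q(400,188,.053),'lip left',q(300,115,.053),'board right near',q(200,262,.04),'board right far',q(500,207,.04))
print('tcp',B(np.array([.5423,-.1524])))
p=lambda u,v,z:B(px(s,225+u/4.615-.4,140+v/3.786-.4,z))
print('top: strip left corner',p(200,483-330,.052),'lip left',p(183,463-330,.053))
```

```text
strip corner (np.float64(-9.2), np.float64(-58.9)) trail near corner (np.float64(-87.9), np.float64(-58.5)) lip right (np.float64(15.1), np.float64(-70.8)) lip left (np.float64(13.4), np.float64(23.9)) board right near (np.float64(-86.1), np.float64(-90.9)) board right far (np.float64(54.5), np.float64(-88.1))
tcp (np.float64(-76.5), np.float64(0.7))
top: strip left corner (np.float64(-7.1), np.float64(54.6)) lip left (np.float64(11.3), np.float64(62.3))
```

carry_out(motion="0 -1 5 0; 0 0 3 0; 0 0 0 0")

```text
time_s: 14.88
eef_pos: [0.5428, -0.1542, 0.2296]
orientation: [0.353, -3.121, -0.0]
ft_force: [-0.6, 0.2, -1.4]
finger_gap: 0.0116
grasp_force: 40.0
```

carry_out(motion="0 0 1 0; 0 0 0 0")

```text
time_s: 15.12
eef_pos: [0.5429, -0.1542, 0.2288]
orientation: [-0.353, 3.121, 0.0]
ft_force: [-0.0, 0.9, -0.4]
finger_gap: 0.0116
grasp_force: 40.0
```

carry_out(motion="0 0 1 0; 0 0 0 0")

```text
time_s: 15.38
eef_pos: [0.5429, -0.1544, 0.2288]
orientation: [-0.353, 3.121, 0.001]
ft_force: [-5.0, 1.4, 11.7]
finger_gap: 0.012
grasp_force: 40.0
```

carry_out(motion="0 0 1 0; 0 0 0 0")

```text
time_s: 15.62
eef_pos: [0.5429, -0.1545, 0.2287]
orientation: [-0.353, 3.121, 0.002]
ft_force: [-11.5, 4.0, 25.3]
finger_gap: 0.012
grasp_force: 40.0
```

carry_out(motion="0 0 -1.2 0; -5 1 0 0; -8 0 0 0; -8 0 0 0; -8 0 0 0; -8 0 0 0; 0 0 0 0")

```text
time_s: 16.5
eef_pos: [0.5793, -0.1454, 0.2288]
orientation: [-0.353, 3.12, -0.001]
ft_force: [-0.6, -1.4, 7.1]
finger_gap: 0.0116
grasp_force: 40.0
```

```bash
cat >> st.py <<'E'
c=np.array([.617,-.136]);a=np.radians(12.9);X=np.array([np.cos(a),np.sin(a)]);Y=np.array([-X[1],X[0]])
print('base',((p[:2]-c)@X*1e3).round(1),((p[:2]-c)@Y*1e3).round(1),'F base',(s['ft_force'][:2]@X).round(1),(s['ft_force'][:2]@Y).round(1))
E
python3 st.py
```

```text
[-0.313, 0.486, 0.608, 1.751, -0.321, 1.003, 2.211] [0.5793, -0.1454, 0.2288] r,az 0.597 -14.1 yaw_y 102.9 tz [ 0.001 -0.001 -1.   ] F [-0.6 -1.4  7.1] t 16.5
base -38.8 -0.8 F base -0.9 -1.2
```

carry_out(motion="-6 0.5 0 0; -6 0 0 0; -5 0 0 0; -3 0 0 0; 0 0 0 0")

```text
time_s: 17.12
eef_pos: [0.5982, -0.1408, 0.2288]
orientation: [-0.352, 3.121, -0.001]
ft_force: [-3.7, -1.5, 9.1]
finger_gap: 0.0115
grasp_force: 40.0
```

```bash
python3 st.py
```

```text
[-0.308, 0.521, 0.599, 1.703, -0.335, 1.022, 2.202] [0.5982, -0.1408, 0.2288] r,az 0.615 -13.2 yaw_y 102.87 tz [ 0.    -0.001 -1.   ] F [-3.7 -1.5  9.1] t 17.125
base -19.4 -0.5 F base -4.0 -0.6
```

carry_out(motion="-2 0 0 0; -2 0 0 0; 0 0 0 0")

```text
time_s: 17.5
eef_pos: [0.6019, -0.14, 0.2288]
orientation: [-0.352, 3.122, -0.001]
ft_force: [-5.3, -1.4, 9.8]
finger_gap: 0.0117
grasp_force: 40.0
```

```bash
python3 st.py
```

```text
[-0.307, 0.528, 0.598, 1.693, -0.337, 1.026, 2.2] [0.6019, -0.14, 0.2288] r,az 0.618 -13.1 yaw_y 102.86 tz [ 0.    -0.001 -1.   ] F [-5.3 -1.4  9.8] t 17.5
base -15.6 -0.6 F base -5.5 -0.1
```

carry_out(motion="-1.5 0 0 0; -1 0 0 0; 0 0 0 0")

```text
time_s: 17.88
eef_pos: [0.604, -0.1396, 0.2288]
orientation: [0.351, -3.121, 0.001]
ft_force: [-7.3, -0.7, 12.0]
finger_gap: 0.0118
grasp_force: 40.0
```

```bash
python3 st.py
```

```text
[-0.306, 0.532, 0.597, 1.687, -0.338, 1.029, 2.199] [0.604, -0.1396, 0.2288] r,az 0.62 -13.0 yaw_y 102.85 tz [-0.001 -0.001 -1.   ] F [-7.3 -0.7 12. ] t 17.875
base -13.5 -0.6 F base -7.2 1.0
```

carry_out(motion="-1 0 0 0; -1 0 0 0; 0 0 0 0")

```text
time_s: 18.25
eef_pos: [0.6047, -0.1397, 0.2288]
orientation: [0.35, -3.118, -0.001]
ft_force: [-17.2, -0.3, 19.3]
finger_gap: 0.0118
grasp_force: 40.0
```

```bash
python3 st.py
```

```text
[-0.305, 0.535, 0.597, 1.683, -0.339, 1.034, 2.198] [0.6047, -0.1397, 0.2288] r,az 0.621 -13.0 yaw_y 102.81 tz [-0.004 -0.    -1.   ] F [-17.2  -0.3  19.3] t 18.25
base -12.8 -0.9 F base -16.8 3.6
```

The edge has met the stop: grip at base x = -12.8 mm against -12.5 expected, with a sharp force rise. I'll press a bit more and check by eye.

carry_out(motion="0 0 0.5 0; 0 0 0 0; 0 0 0 0")

```text
time_s: 18.62
eef_pos: [0.6047, -0.1398, 0.2288]
orientation: [0.35, -3.118, -0.001]
ft_force: [-19.6, 0.3, 25.2]
finger_gap: 0.012
grasp_force: 40.0
```

```bash
python3 st.py
python3 - <<'E'
from h import *
t=snap('side');s=snap('top')
b=np.vstack([cv2.resize(t['frame'][185:270,240:350],(600,330),interpolation=2),cv2.resize(s['frame'][135:225,150:350],(600,265),interpolation=2)])
cv2.imwrite('pics/fin.png',b[:,:,::-1])
E
```

```text
[-0.305, 0.535, 0.597, 1.683, -0.339, 1.034, 2.198] [0.6047, -0.1398, 0.2288] r,az 0.621 -13.0 yaw_y 102.81 tz [-0.004  0.    -1.   ] F [-19.6   0.3  25.2] t 18.625
base -12.9 -0.9 F base -19.0 4.7
```

View pics/fin.png

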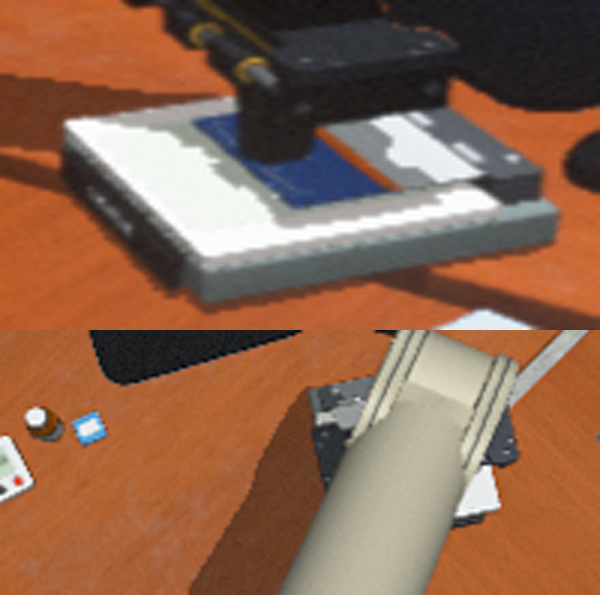

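The strip is tucked under the lip, square and flat. The lip end is still at about (398,188) as before, so the leaf is shut. The drawer is closed and the other items have not moved. Handing in.

```bash
python3 -c "
from bench import bot
print(bot.finish_job())"
```

```text
the job is handed in; nothing more can be done
None
```

Handed in at about 19 s: the drawer is fully home, and the strip's plain edge is against the stop bar under the shut leaf, square and about 1 mm off centre. The strip is still gripped at 40 N and pressed down with about 25 N, and the timer, can and box were not touched.

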